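Scrub out the beaker with the bottle brush

TASK

Take the long bottle brush out of its wooden stand and scrub out the open beaker with it: push the brush down to the bottom of the beaker, draw it up until its tip is about level with the rim, down to the bottom and up to the rim once more, then down to the bottom a third time and let go, so that the brush stays standing in the beaker. The beaker stays standing where it is, and the short brush stays in the stand.

Things in the scene. Friction and masses are not known exactly. Their poses are not given: they have to be found in the camera images.
- long_brush_mid (a point): Centre of the long bottle brush (70 g, 220 mm tall), half-way up, 110 mm above its foot; its z axis runs up to the handle's end. It stands upright, bristles down, in one of two holes of a wooden block. From the foot up: tan bristle head 24 mm across to 75 mm, 6 mm wire shank to 120 mm, round wooden handle 19 to 20 mm across to 220 mm: grip it about 60 mm above this point.
- long_brush_tip (a point): Foot of the long brush: lower end of the bristle head, on its axis. At the start it stands on the floor of a hole 37 mm across and 30 mm deep, 10 mm above the bench. The block is 170 x 70 x 40 mm, fixed, its holes 100 mm apart, turned up to 35 degrees either way; the long brush may be in either hole.
- short_brush_mid (a point): Centre of the short brush, half-way up, 70 mm above its foot. It stands in the other hole of the block and looks alike but is only 140 mm tall (head 24 mm across and 45 mm tall, handle from 65 to 140 mm). Not to be used.
- beaker: Open, empty round plastic beaker, loose on the bench, 91 mm tall, 74 mm across at the rim, 58 mm at the foot, 220 g. Origin at the centre of its underside, z up. Inner floor 4 mm above it; inside about 38 mm across at the floor, 54 at 25 mm up, 66 at the rim. A closed screw-cap jar and a white turned part stand near it; the three may have changed places.
Things that resemble listed ones, but are neither listed nor needed, are in the scene too. Leave any blue look-alike of the part that bears long_brush_mid alone. What is shaped like the beaker but yellow is not meant.

How it is judged:
By the outcome, as a careful person would: the job done as asked, in the order asked, and still so for the second after the job is handed in, with the robot touching nothing.
It also fails if it takes over 48 s, if anything falls off the work surface, if the arm or the gripper's body presses on something with over 40 N, if the wrist force passes 120 N, or if a joint passes its speed limit or range.

ROBOT

A 7-joint arm with a two-finger parallel gripper is mounted at the origin on a cart in front of the work surface, level with it; the furniture and walls round the work are solid. World frame = base frame: x ahead of the robot, y to its left, z up, the work surface at z = 0. Lengths are in mm, angles in rad, forces in N, time in s.
With the tool pointing down it reaches from about 425 to 875 mm from the base axis. Payload 9.9 kg.
Tool frame: the origin (TCP) lies on the front face of the gripper's body, between the roots of the fingers; the fingertips stand 73 mm ahead of it and the grasp point (between the pads) lies 54 mm ahead of it (grip_depth is the distance from the TCP to the grasp point, in mm); z points along the fingers, y is the line along which they close (so a half turn about z gives the same grasp; the last joint's range is limited). The gripper opens to 85 mm and grips with 20 to 120 N. Pads are 22 mm wide; open, the fingers measure 114 mm over their backs; the gripper's body (76 mm by 85 mm) begins 54 mm behind the grasp point. The pads swing forward as they close: fully open they stand 13 mm farther back than shut.
Start: joints at [1.036, 0.576, 0.025, 1.437, -0.015, 1.129, -0.057], TCP at [294.093, -607.569, 303.889] pointing down, gripper open.
Joint ranges: [-2.76, 2.76], [-0.34, 2.15], [-1.52, 1.57], [0.19, 2.46], [-1.09, 4.23], [0.17, 1.99], [-2.82, 2.82]. Speed limits (rad/s): [2.22, 2.22, 3.01, 3.01, 3.14, 3.14, 3.14].

INTERFACE

Orientations are given as a unit quaternion [w, x, y, z].
In Python, from bench import read_state, capture, camera_params, job_done, grip_depth gives the robot as it stands.
- The arm moves only by the shell command python3 -m creep 'ROWS' [OPENING]. ROWS is a JSON object of lists of equal length, an entry for each row: "xyz": the shift along the world's x, y, z in mm, a list of three; "turn": the turn about the world's z in rad. In form: {"xyz": [[tx, ty, tz], ...], "turn": [turn, ...]}. A call has exactly 8 rows; each row is the pose to reach, as a shift and turn from the pose commanded when the call began; what a row does not reach only later rows make up. A row lasts 1/8 s, in which the tool goes at most 62.5 mm and 10.7 degrees, less where a joint would pass 70% of its speed; a pose out of reach is approached as far as the arm can. A call with a gripper value outside its range is refused whole. OPENING is the gripper's target within -1 to 1 (shut at 1, half-way at 0, fully open at -1), set as the call begins (- or left out, the last holds). The fingers move at their own pace and stop on an object; the grip force is fixed at half the most. Time passes only in rows, so rows that repeat a pose let the fingers close, or fill a call up. It gives the time, the measured TCP pose, the force, the opening and the grip force at its end, in the units of the state.
- read_state(): the state, without advancing time (a new reading comes with each control period).
- capture(name): name is "side" or "top" or "wrist"; returns (picture, depth): 420x560x3 uint8, red, green, blue; 420x560 float32, mm along the optical axis (not along the pixel's ray), 0 where there is no reading.
- camera_params(name): a dict with "camera_matrix" (3x3 intrinsics, pixels), "R" (3x3) and "t" (3): a world point X has camera coordinates R X + t; the wrist camera has in their place "hand_eye" (4x4, takes a point from camera to tool coordinates, whose origin is the TCP and whose axes are the flange's). Camera axes: x right, y down, z forward; pixel columns grow to the right and rows downward; lengths in mm; the calibration is good to about 2 mm. The wrist camera is an equidistant fisheye: a pixel r from the principal point sees the ray r / f radians off the axis. A picture is of the moment at which its call begins: read the wrist's pose just before it. camera_params takes no time and is no camera call.
- job_done(): hands the job in; it is judged then, once.
The state is a dict: "clock": time; "q": joint angles; "qvel": joint speeds; "joint_efforts": joint torques, N m; "position": TCP position; "tcp_rot": TCP orientation; "ft_force": force on the tool from outside, world axes, zero at the start; "ft_torque": the same for the moment, N m; "gripper_width": opening from 0.0 (shut) to 1.0 (fully open); "grip_force": force on a finger pad.
Only numpy, scipy, OpenCV 4.12 (cv2) and the standard library are available. Lean on these libraries where they do the work, as an engineer would, in place of code of your own. Each camera call takes 0.05 s, during which the arm holds its last target. There are 200 camera calls.

## Working session

There is one attempt and no reset: what is moved stays moved. The work goes in short steps, Python scripts to look and compute and a shell command to move; the robot and the scene stay as the last step left them, time stands still between calls to the robot, and variables do not carry over. Pictures are saved under pics/ and viewed, at most 10 in all, crops included, and the job is handed in when it is done.

```bash
mkdir -p pics
python3 - <<'E'
from bench import *
import cv2,numpy as np
s=read_state();print(s)
for n in("top","side"):
    p,d=capture(n);np.savez(f"pics/{n}0.npz",p=p,d=d)
    cv2.imwrite(f"pics/{n}0.png",p[:,:,::-1]);print(n,camera_params(n))
print(grip_depth)
E
```

```text
{'clock': 0.0, 'q': array([ 1.03622405,  0.57649332,  0.02480209,  1.43787957, -0.01501931,
        1.12899592, -0.0565027 ]), 'qvel': array([ 0.00034136,  0.00050998,  0.00056876,  0.00167678, -0.00029206,
        0.00033457, -0.00042451]), 'joint_efforts': array([-8.62612378e-04, -7.65769601e+01,  2.25039124e+00, -2.85971260e+01,
        1.53684377e-02,  1.25168593e-02,  2.53839420e-05]), 'position': array([ 293.96780043, -607.26803318,  303.07771758]), 'tcp_rot': array([-7.71421256e-04,  9.74701011e-01,  2.23511308e-01, -1.98158593e-04]), 'ft_force': array([-0.1768671 ,  0.06108866,  0.2654641 ]), 'ft_torque': array([-0.01418091, -0.02601496,  0.01110948]), 'grip_force': 0.0, 'gripper_width': 0.9977453395272309}
top {'camera_matrix': array([[379.96957067,   0.        , 269.69675747],
       [  0.        , 379.96957067, 204.92392804],
       [  0.        ,   0.        ,   1.        ]]), 'R': array([[ 0.01978835, -0.99976879,  0.00841331],
       [-0.99731595, -0.02033172, -0.07033859],
       [ 0.07049338, -0.00699884, -0.99748769]]), 't': array([  7.79578811, 545.98843561, 925.65967402])}
side {'camera_matrix': array([[401.27161946,   0.        , 276.95984183],
       [  0.        , 401.27161946, 210.18333958],
       [  0.        ,   0.        ,   1.        ]]), 'R': array([[-0.88781323, -0.45987816, -0.01731321],
       [-0.30067259,  0.60812007, -0.73470129],
       [ 0.34840159, -0.64707191, -0.6781698 ]]), 't': array([488.29682764, 220.09446999, 747.22963617])}
53.900000000000006
```

View pics/top0.png

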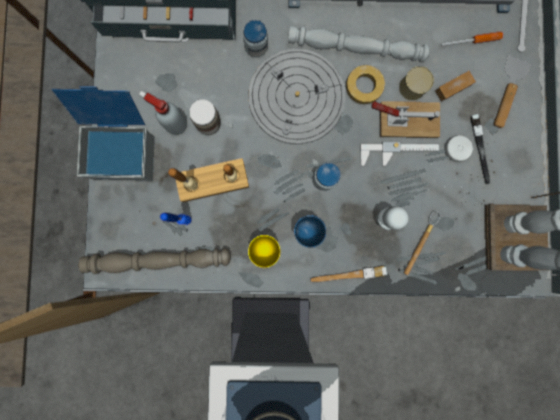

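View pics/side0.png

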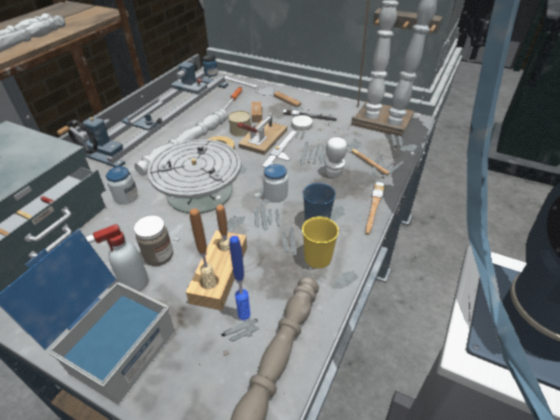

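The top view shows the wooden stand at about (212,178) with two brushes, at (185,178) and (231,173). A blue brush stands at (178,217), the yellow cup is at (264,250), the open navy beaker at (311,231), the closed jar at (327,175) and the white turned part at (393,217). In the side view the near brush, at (203,245), looks longer than the one at (223,230). I'll measure both and check with a crop.

```bash
cat > h.py <<'E'
import numpy as np,cv2
from bench import camera_params
def cloud(n,d):
    c=camera_params(n);K=c["camera_matrix"];v,u=np.mgrid[:420,:560]
    X=np.stack([(u-K[0,2])/K[0,0]*d,(v-K[1,2])/K[1,1]*d,d],-1)
    W=(X-c["t"])@c["R"]; W[d<=0]=np.nan
    return W
def proj(n,P):
    c=camera_params(n);X=c["R"]@np.array(P,float)+c["t"];x=c["camera_matrix"]@X;return x[:2]/x[2]
E
python3 - <<'E'
from h import *
C={}
for n in("top","side"):
    f=np.load(f"pics/{n}0.npz");C[n]=(f["p"],cloud(n,f["d"]))
p,W=C["top"]
def rep(W,m,l):
    Q=W[m];Q=Q[np.isfinite(Q[:,0])];print(l,len(Q),Q.min(0).round(),Q.max(0).round(),np.median(Q,0).round(1) if len(Q) else '')
v,u=np.mgrid[:420,:560]
box=lambda a,b,c,d:(u>=a)&(u<b)&(v>=c)&(v<d)
for n,bx in(("top",[(160,207,160,200),(215,245,155,190),(290,330,212,250),(155,195,205,230),(245,283,230,270),(310,345,160,190)]),("side",[(185,213,200,300),(214,240,195,260),(228,255,230,325),(300,340,180,225)])):
    p,W=C[n]
    for b in bx:
        for z0,z1 in((12,36),(45,70),(70,100),(100,135),(135,150),(150,200),(200,250)):
            m=box(*b)&(W[...,2]>z0)&(W[...,2]<z1)
            if m.sum()>3: rep(W,m,(n,b,z0))
a=cv2.resize(C["top"][0][140:250,150:340],None,fx=4,fy=4,interpolation=2)
b=cv2.resize(C["side"][0][180:320,170:360],None,fx=4,fy=4,interpolation=2)
a=cv2.resize(a,(400,232));b=cv2.resize(b,(400,295))
cv2.imwrite("pics/crop.png",np.vstack([cv2.resize(a,(600,340))[:,:],cv2.resize(b,(600,260+0))])[:,:,::-1])
E
```

```text
('top', (160, 207, 160, 200), 12) 62 [555. 176.  12.] [612. 230.  36.] [581.9 205.   22.5]
('top', (160, 207, 160, 200), 45) 33 [564. 180.  45.] [621. 240.  70.] [586.2 202.6  53.6]
('top', (160, 207, 160, 200), 70) 77 [581. 200.  70.] [605. 222.  97.] [590.6 209.2  84.1]
('top', (160, 207, 160, 200), 100) 6 [586. 205. 100.] [593. 213. 132.] [591.3 208.8 116.9]
('top', (160, 207, 160, 200), 135) 8 [585. 203. 139.] [599. 208. 150.] [590.3 204.8 147.4]
('top', (160, 207, 160, 200), 150) 57 [583. 202. 151.] [599. 215. 200.] [587.4 204.4 179. ]
('top', (160, 207, 160, 200), 200) 95 [584. 203. 201.] [601. 219. 234.] [590.9 208.6 227.3]
('top', (215, 245, 155, 190), 12) 50 [582.  83.  12.] [652. 134.  36.] [608.2 107.7  23.5]
('top', (215, 245, 155, 190), 45) 50 [585.  93.  45.] [642. 150.  60.] [611.1 111.1  53.2]
('top', (215, 245, 155, 190), 70) 9 [608. 106.  84.] [618. 121.  96.] [610.1 109.5  91.5]
('top', (215, 245, 155, 190), 100) 22 [607. 105. 103.] [618. 122. 133.] [609.2 110.4 118.2]
('top', (215, 245, 155, 190), 135) 41 [608. 106. 135.] [624. 123. 150.] [613.6 113.3 146.3]
('top
[... 3116 characters left out ...]
.] [518. 237.  99.] [503.7 228.1  74.9]
('side', (228, 255, 230, 325), 100) 69 [497. 222. 102.] [511. 235. 135.] [501.8 231.  124.7]
('side', (228, 255, 230, 325), 135) 60 [496. 221. 135.] [513. 236. 150.] [500.3 233.3 142.8]
('side', (228, 255, 230, 325), 150) 238 [496. 220. 150.] [514. 237. 200.] [499.9 233.  176.8]
('side', (228, 255, 230, 325), 200) 156 [496. 220. 200.] [513. 236. 223.] [502.2 230.7 214. ]
('side', (300, 340, 180, 225), 12) 29 [ 451. -106.   14.] [508. -46.  36.] [498.1 -54.9  31.5]
('side', (300, 340, 180, 225), 45) 404 [ 448. -111.   45.] [516. -39.  70.] [483.8 -81.4  59.2]
('side', (300, 340, 180, 225), 70) 682 [ 413. -113.   70.] [520.  31.  95.] [470.  -51.2  83.8]
```

View pics/crop.png

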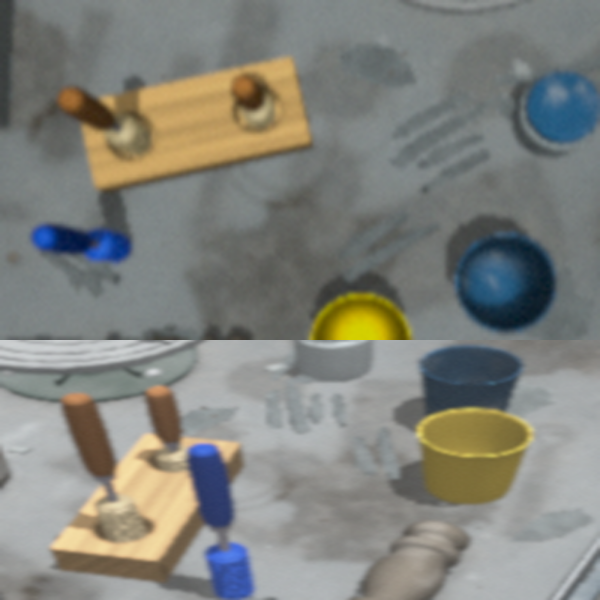

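The crop confirms the choice. The brown-handled brush at the left of the stand (top view (185,178), side view (203,245)) reaches z≈231, so it is the long one; the short one at (231,173) reaches z≈152. The blue look-alike stands outside the stand at (178,217). The beaker is the open navy cup at (311,231), not the yellow one or the lidded jar. Before moving I'll check for tall obstacles on the path.

Run:
```python
from h import *
for n in("top","side"):
    f=np.load(f"pics/{n}0.npz");W=cloud(n,f["d"])
    m=(W[...,2]>120)&(W[...,0]>150)&(W[...,0]<900)&(abs(W[...,1])<800)
    k,l,st,_=cv2.connectedComponentsWithStats(m.astype(np.uint8))
    for i in range(1,k):
        if st[i,4]>25: Q=W[l==i];print(n,st[i],np.nanpercentile(Q,2,0).round(),np.nanpercentile(Q,98,0).round())
```

```text
top [  51   86   91   32 2032] [732. 315. 122.] [762. 467. 209.]
top [139  91  31  24 325] [737. 250. 122.] [772. 301. 169.]
top [223 164   9  10  71] [608. 106. 123.] [623. 122. 153.]
top [168 168  19  14 163] [584. 202. 140.] [599. 217. 232.]
top [539 208  21  22 330] [ 498. -606.  121.] [ 539. -586.  156.]
top [160 212  19  10 158] [497. 218. 131.] [514. 233. 223.]
top [537 247  23  23 426] [ 412. -601.  121.] [ 455. -575.  166.]
side [  281     0   174    94 11200] [ 373. -741.  124.] [ 882. -592.  339.]
side [ 455    0   75  396 9416] [ 153. -645.  274.] [321. 386. 610.]
side [215 205  11  17 143] [607. 108. 120.] [622. 123. 152.]
side [189 209  18  48 506] [583. 205. 125.] [598. 220. 231.]
side [   0  224  126  114 6213] [732. 263. 122.] [763. 465. 206.]
side [229 236  15  46 497] [496. 222. 125.] [511. 236. 221.]
```

```bash
python3 -m creep '{"xyz":[[0,40,15],[0,90,30],[5,145,30],[25,195,30],[50,245,30],[75,295,30],[100,345,30],[120,395,30]],"turn":[0,0,0,0,0,0,0,0]}' -1
```

```text
clock: 1.1
position: [414.7, -210.7, 333.8]
tcp_rot: [-0.0, 0.975, 0.224, 0.0]
ft_force: [0.8, -0.3, 0.1]
gripper_width: 0.997
grip_force: 0.0
```

```bash
python3 -m creep '{"xyz":[[22,53,0],[44,106,0],[66,159,0],[89,212,0],[111,265,0],[133,318,0],[155,371,0],[177,424,0]],"turn":[0,0,0,0,0,0,0,0]}'
python3 - <<'E'
from h import *
from bench import *
s=read_state();print(s["position"],s["q"].round(2),s["clock"])
for n in("top","wrist"):
    p,d=capture(n);np.savez(f"pics/{n}1.npz",p=p,d=d)
    if n=="wrist":cv2.imwrite("pics/w1.png",p[:,:,::-1]);print(camera_params(n))
E
```

```text
clock: 2.1
position: [591.6, 213.0, 333.6]
tcp_rot: [0.0, 0.975, 0.223, -0.0]
ft_force: [0.1, -0.4, -0.1]
gripper_width: 1.001
grip_force: 0.0
[591.55589618 213.00569561 333.55002479] [-0.27  0.49 -0.25  1.52  0.13  1.15 -1.66] 2.1
{'camera_matrix': array([[325.1922621 ,   0.        , 283.23601886],
       [  0.        , 325.1922621 , 206.78959797],
       [  0.        ,   0.        ,   1.        ]]), 'hand_eye': array([[-8.78269528e-04, -9.61529150e-01, -2.74701516e-01,
         6.98448990e+01],
       [ 9.99999610e-01, -8.68510906e-04, -1.57154697e-04,
        -6.09861750e-01],
       [-8.74724411e-05, -2.74701548e-01,  9.61529538e-01,
        -7.03855126e+01],
       [ 0.00000000e+00,  0.00000000e+00,  0.00000000e+00,
         1.00000000e+00]])}
```

View pics/w1.png

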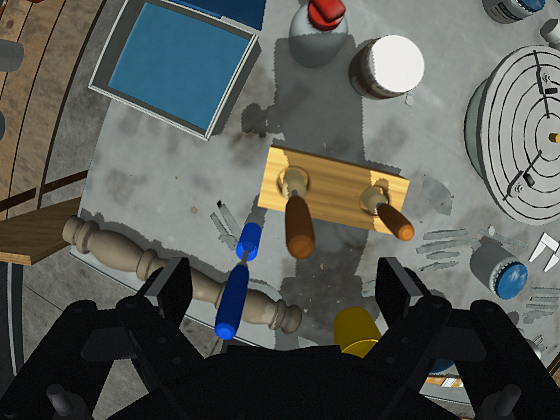

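The wrist view shows the long handle's end at (301,247), between the open fingers at (165,290) and (400,280). The blue brush top is at (226,332), and the short brush's end at (407,231).

```bash
cat >> h.py <<'E'
from scipy.spatial.transform import Rotation as Ro
def wcloud(d,pos,q):
    c=camera_params("wrist");K=c["camera_matrix"];H=c["hand_eye"];v,u=np.mgrid[:420,:560]
    x=(u-K[0,2]);y=(v-K[1,2]);r=np.hypot(x,y)+1e-9;t=r/K[0,0]
    D=np.stack([np.tan(t)*x/r,np.tan(t)*y/r,np.ones_like(t)],-1)
    X=D*d[...,None]@H[:3,:3].T+H[:3,3]
    W=X@Ro.from_quat(np.roll(q,-1)).as_matrix().T+pos;W[d<=0]=np.nan
    return W
E
python3 - <<'E'
from h import *
f=np.load("pics/wrist1.npz");W=wcloud(f["d"],np.array([591.56,213.0,333.55]),np.array([0,.975,.223,0]))
v,u=np.mgrid[:420,:560]
for nm,b in(("long",(280,320,180,262)),("blue",(205,265,215,345)),("short",(370,420,180,245))):
    B=(u>b[0])&(u<b[1])&(v>b[2])&(v<b[3])
    for z0,z1 in((105,140),(140,180),(180,215),(215,240)):
        Q=W[B&(W[...,2]>z0)&(W[...,2]<z1)]
        if len(Q)>20: print(nm,z0,len(Q),np.percentile(Q,1,0).round(),np.percentile(Q,99,0).round())
E
```

```text
long 105 25 [593. 199. 106.] [601. 210. 140.]
long 140 276 [591. 195. 141.] [602. 211. 180.]
long 180 452 [590. 195. 181.] [602. 211. 215.]
long 215 813 [585. 195. 216.] [601. 211. 232.]
blue 105 163 [506. 211. 112.] [515. 227. 140.]
blue 140 489 [506. 210. 140.] [515. 228. 180.]
blue 180 663 [505. 210. 181.] [515. 228. 215.]
blue 215 345 [500. 211. 215.] [514. 226. 222.]
short 105 329 [606. 102. 106.] [624. 114. 139.]
short 140 328 [607.  98. 140.] [623. 113. 153.]
```

Run:
```python
from h import *
from bench import *
s=read_state();p,d=capture("wrist");s2=read_state();print(s["position"],s2["position"],s["tcp_rot"])
W=wcloud(d,s["position"],s["tcp_rot"])
v,u=np.mgrid[:420,:560]
for nm,b in(("long",(270,330,180,270)),("blue",(195,275,215,355)),("short",(360,430,180,255))):
    B=(u>b[0])&(u<b[1])&(v>b[2])&(v<b[3])
    for z0,z1 in((140,180),(215,240)):
        Q=W[B&(W[...,2]>z0)&(W[...,2]<z1)]
        if len(Q)>20: print(nm,z0,len(Q),np.percentile(Q,1,0).round(),np.percentile(Q,99,0).round())
```

```text
[591.06755426 218.79333036 332.68608529] [590.81170947 215.16512296 332.66360883] [-2.12377918e-03  9.73839065e-01  2.27228787e-01 -2.09827909e-04]
long 140 274 [591. 205. 142.] [602. 221. 180.]
long 215 814 [586. 204. 215.] [602. 220. 231.]
blue 140 499 [506. 219. 141.] [516. 237. 180.]
blue 215 335 [500. 220. 215.] [514. 235. 221.]
short 140 323 [608. 108. 140.] [624. 124. 152.]
```

The arm had overshot and was still settling, so the earlier offset was a timing error. Read together, the pose and picture put the handle at about (592.5, 212). I'll go down onto it.

```bash
python3 -m creep '{"xyz":[[1,1,0],[1,1,-15],[1,1,-30],[1,1,-50],[1,1,-70],[1,1,-90],[1,1,-100],[1,1,-100]],"turn":[0,0,0,0,0,0,0,0]}'
python3 -m creep '{"xyz":[[0,0,0],[0,0,0],[0,0,0],[0,0,0],[0,0,0],[0,0,0],[0,0,0],[0,0,0]],"turn":[0,0,0,0,0,0,0,0]}' 1
```

```text
clock: 3.25
position: [591.7, 212.0, 233.0]
tcp_rot: [0.0, 0.975, 0.223, -0.001]
ft_force: [0.6, 0.3, -0.4]
gripper_width: 1.0
grip_force: 0.0
clock: 4.25
position: [592.4, 212.4, 234.3]
tcp_rot: [0.0, 0.975, 0.223, 0.0]
ft_force: [-0.2, -2.1, 5.2]
gripper_width: 0.204
grip_force: 59.0
```

```bash
python3 -m creep '{"xyz":[[0,0,10],[0,0,25],[0,0,45],[0,0,65],[0,0,85],[0,0,105],[0,0,120],[0,0,120]],"turn":[0,0,0,0,0,0,0,0]}'
python3 - <<'E'
from h import *
from bench import *
s=read_state();print(s["ft_force"],s["position"])
a=capture("side")[0];b=capture("top")[0]
np.savez("pics/lift.npz",a=a,b=b)
cv2.imwrite("pics/lift.png",np.vstack([cv2.resize(a[100:320,130:400],(540,440)),])[:,:,::-1])
E
```

```text
clock: 5.25
position: [592.4, 212.7, 355.3]
tcp_rot: [-0.0, 0.975, 0.224, 0.001]
ft_force: [0.4, -1.0, -1.4]
gripper_width: 0.204
grip_force: 58.6
[ 0.44120131 -0.95846988 -1.35990795] [592.35391317 212.71951101 355.31049411]
```

View pics/lift.png

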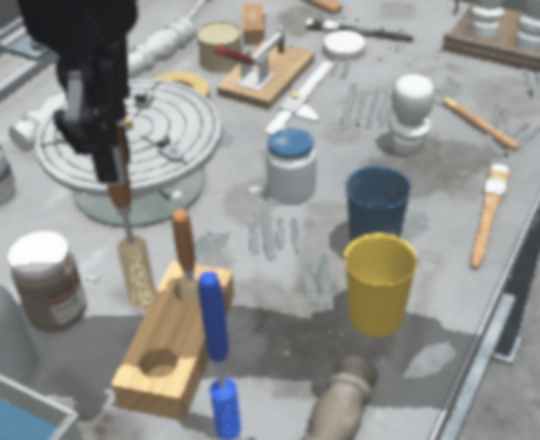

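The side view shows the long brush hanging clear of the stand, its tip at (140,300), and the short brush still in its hole at (183,240). Next I'll carry it over the beaker and measure both.

```bash
python3 -m creep '{"xyz":[[-8,-20,0],[-24,-64,0],[-43,-114,0],[-62,-164,0],[-80,-212,0],[-95,-252,0],[-105,-278,0],[-108,-286,0]],"turn":[0,0,0,0,0,0,0,0]}'
python3 -m creep '{"xyz":[[0,0,0],[0,0,0],[0,0,0],[0,0,0],[0,0,0],[0,0,0],[0,0,0],[0,0,0]],"turn":[0,0,0,0,0,0,0,0]}'
cat > m.py <<'E'
from h import *
from bench import *
import sys
s=read_state();print(s["position"],s["clock"])
p,d=capture("side");W=cloud("side",d);x,y=s["position"][:2]
m=(np.hypot(W[...,0]-x,W[...,1]-y)<40)
cam=-camera_params("side")["R"].T@camera_params("side")["t"]
def fit(lo,hi):
    Q=W[m&(W[...,2]>lo)&(W[...,2]<hi)&(np.hypot(W[...,0]-x,W[...,1]-y)<20)]
    v=(cam-[x,y,0])[:2];v/=np.linalg.norm(v);n=np.array([-v[1],v[0]])
    if len(Q)<10:return
    a=Q[:,:2]@n;b=Q[:,:2]@v;lo_,hi_=np.percentile(a,[2,98]);c=(lo_+hi_)/2;r=(hi_-lo_)/2
    return len(Q),r.round(1),(n*c+v*(np.percentile(b,95)-r)).round(1),Q[:,2].min().round(1)
for lo,hi in((95,130),(130,150),(150,180),(180,200),(200,235),(235,262)):print(lo,hi,fit(lo,hi))
t,td=capture("top");T=cloud("top",td)
for n,C in(("side",W),("top",T)):
    rim=(C[...,2]>82)&(C[...,2]<97)&(np.hypot(C[...,0]-484,C[...,1]+74)<50)&(np.hypot(C[...,0]-484,C[...,1]+74)>28)
    Q=C[rim]; 
    if len(Q)>10:
        A=np.c_[2*Q[:,:2],np.ones(len(Q))];k=np.linalg.lstsq(A,(Q[:,:2]**2).sum(1),rcond=None)[0]
        print(n,"rim",len(Q),Q.min(0).round(),Q.max(0).round(),k[:2].round(1),np.sqrt(k[2]+k[0]**2+k[1]**2).round(1))
cv2.imwrite(sys.argv[1],cv2.resize(p[60:280,200:440],(600,550))[:,:,::-1])
E
python3 m.py pics/over.png
```

```text
clock: 6.35
position: [483.2, -75.2, 353.3]
tcp_rot: [-0.0, 0.975, 0.222, -0.001]
ft_force: [0.5, 0.4, -0.4]
gripper_width: 0.204
grip_force: 58.6
clock: 7.35
position: [484.1, -73.6, 353.9]
tcp_rot: [0.0, 0.975, 0.223, 0.0]
ft_force: [0.1, -0.4, -0.7]
gripper_width: 0.208
grip_force: 58.6
[484.11497865 -73.59608522 353.92852401] 7.35
95 130 None
130 150 (70, np.float64(11.9), array([484.7, -75. ]), np.float64(130.4))
150 180 (126, np.float64(11.4), array([483.8, -73.7]), np.float64(150.1))
180 200 (98, np.float64(11.5), array([484.4, -73.8]), np.float64(180.1))
200 235 (96, np.float64(10.4), array([484.9, -75.6]), np.float64(200.1))
235 262 (64, np.float64(7.6), array([483.3, -72.7]), np.float64(235.3))
side rim 259 [ 447. -113.   82.] [520. -38.  94.] [482.8 -75. ] 35.5
top rim 47 [449. -84.  82.] [519. -37.  96.] [483.2 -72.9] 35.5
```

View pics/over.png

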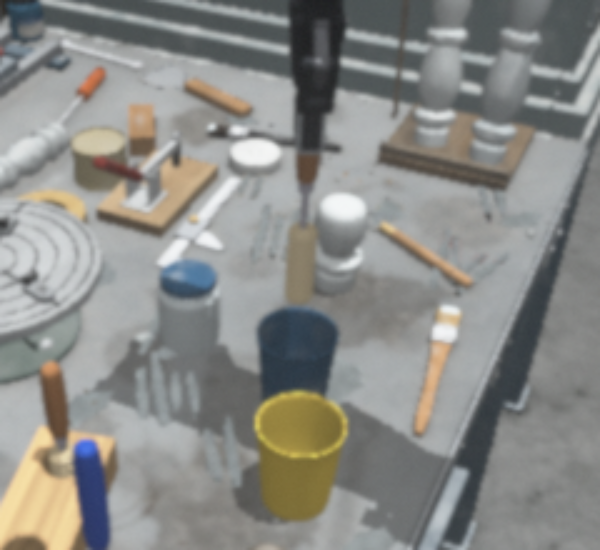

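The brush hangs vertical at about (484,-74) over the open navy beaker, whose rim centre I get as (483.3,-74.3). The brush tip is at (298,303) in the crop, z≈130. Going down with a 1 mm correction in x.

```bash
python3 -m creep '{"xyz":[[-1,0,-15],[-1,0,-35],[-1,0,-58],[-1,0,-80],[-1,0,-100],[-1,0,-114],[-1,0,-122],[-1,0,-124]],"turn":[0,0,0,0,0,0,0,0]}'
python3 -m creep '{"xyz":[[0,0,0],[0,0,0],[0,0,-1],[0,0,-1],[0,0,-2],[0,0,-2],[0,0,-2],[0,0,-2]],"turn":[0,0,0,0,0,0,0,0]}'
```

```text
clock: 8.45
position: [483.2, -73.6, 229.7]
tcp_rot: [-0.0, 0.975, 0.223, -0.0]
ft_force: [0.1, 0.4, -0.4]
gripper_width: 0.206
grip_force: 58.6
clock: 9.45
position: [483.3, -73.6, 228.1]
tcp_rot: [0.0, 0.975, 0.223, 0.0]
ft_force: [-0.2, 0.2, 4.3]
gripper_width: 0.206
grip_force: 59.0
```

Contact at TCP z 228 with about 5 N on the floor. The rim is 87 mm higher.

```bash
python3 -m creep '{"xyz":[[0,0,10],[0,0,28],[0,0,48],[0,0,66],[0,0,79],[0,0,86],[0,0,87],[0,0,87]],"turn":[0,0,0,0,0,0,0,0]}'
python3 -m creep '{"xyz":[[0,0,0],[0,0,0],[0,0,0],[0,0,-12],[0,0,-30],[0,0,-50],[0,0,-68],[0,0,-78]],"turn":[0,0,0,0,0,0,0,0]}'
python3 -m creep '{"xyz":[[0,0,-4],[0,0,-7],[0,0,-8],[0,0,-8],[0,0,-9],[0,0,-9],[0,0,-9],[0,0,-9]],"turn":[0,0,0,0,0,0,0,0]}'
```

```text
clock: 10.45
position: [482.9, -73.6, 314.4]
tcp_rot: [-0.0, 0.975, 0.223, -0.0]
ft_force: [-0.4, 0.4, -1.4]
gripper_width: 0.201
grip_force: 58.6
clock: 11.45
position: [482.6, -73.5, 235.5]
tcp_rot: [-0.0, 0.975, 0.224, -0.001]
ft_force: [-0.8, 0.4, -0.1]
gripper_width: 0.205
grip_force: 58.6
clock: 12.45
position: [483.3, -73.6, 228.1]
tcp_rot: [0.0, 0.975, 0.223, 0.0]
ft_force: [-0.5, 0.4, 3.3]
gripper_width: 0.206
grip_force: 58.9
```

Second stroke up, checking the beaker at the top.

```bash
python3 -m creep '{"xyz":[[0,0,10],[0,0,28],[0,0,48],[0,0,66],[0,0,79],[0,0,86],[0,0,87],[0,0,87]],"turn":[0,0,0,0,0,0,0,0]}'
python3 -m creep '{"xyz":[[0,0,0],[0,0,0],[0,0,0],[0,0,0],[0,0,0],[0,0,0],[0,0,0],[0,0,0]],"turn":[0,0,0,0,0,0,0,0]}'
python3 m.py pics/rim2.png
```

```text
clock: 13.45
position: [482.9, -73.6, 314.5]
tcp_rot: [-0.0, 0.975, 0.223, -0.0]
ft_force: [-0.6, -0.0, -0.5]
gripper_width: 0.202
grip_force: 58.6
clock: 14.45
position: [483.1, -73.6, 314.9]
tcp_rot: [-0.0, 0.975, 0.223, 0.0]
ft_force: [-0.5, 0.8, -1.7]
gripper_width: 0.21
grip_force: 58.6
[483.09226977 -73.57401257 314.89673284] 14.45
95 130 (133, np.float64(11.6), array([483.3, -74.4]), np.float64(95.1))
130 150 (80, np.float64(11.0), array([482.6, -72.8]), np.float64(130.1))
150 180 (126, np.float64(11.6), array([483.5, -75. ]), np.float64(150.3))
180 200 (22, np.float64(2.7), array([483.1, -73.6]), np.float64(180.6))
200 235 (102, np.float64(8.9), array([482.9, -74. ]), np.float64(200.5))
235 262 (66, np.float64(12.0), array([481.3, -68.1]), np.float64(235.3))
side rim 215 [ 446. -112.   82.] [519. -38.  94.] [482.7 -74.7] 35.4
top rim 41 [448. -75.  84.] [519. -37.  94.] [483.6 -72.4] 35.1
```

View pics/rim2.png

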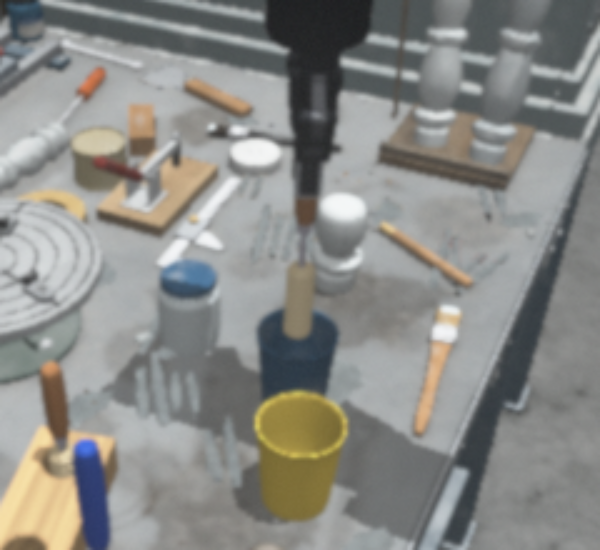

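The tip is level with the rim at (298,338), and the beaker is upright and hasn't moved. Third push down, then release.

```bash
python3 -m creep '{"xyz":[[0,0,-12],[0,0,-32],[0,0,-52],[0,0,-70],[0,0,-80],[0,0,-85],[0,0,-87],[0,0,-87]],"turn":[0,0,0,0,0,0,0,0]}'
python3 -m creep '{"xyz":[[0,0,0],[0,0,0],[0,0,0],[0,0,0],[0,0,0],[0,0,0],[0,0,0],[0,0,0]],"turn":[0,0,0,0,0,0,0,0]}'
python3 -m creep '{"xyz":[[0,0,0],[0,0,0],[0,0,0],[0,0,0],[0,0,0],[0,0,0],[0,0,0],[0,0,0]],"turn":[0,0,0,0,0,0,0,0]}' 0
python3 m.py pics/rel.png
```

```text
clock: 15.55
position: [483.4, -73.6, 228.3]
tcp_rot: [0.0, 0.975, 0.224, 0.0]
ft_force: [-0.7, 0.5, -1.3]
gripper_width: 0.203
grip_force: 58.6
clock: 16.55
position: [483.2, -73.6, 228.1]
tcp_rot: [0.0, 0.975, 0.223, 0.0]
ft_force: [-0.9, 0.4, 4.4]
gripper_width: 0.203
grip_force: 59.0
clock: 17.55
position: [483.1, -73.6, 227.9]
tcp_rot: [-0.0, 0.975, 0.223, 0.0]
ft_force: [-0.4, -0.5, -0.1]
gripper_width: 0.496
grip_force: 0.0
[483.08573079 -73.57656139 227.89175454] 17.55
95 130 (46, np.float64(5.8), array([482.9, -73.2]), np.float64(95.3))
130 150 (33, np.float64(7.6), array([483.2, -72. ]), np.float64(130.7))
150 180 None
180 200 None
200 235 None
235 262 (20, np.float64(16.8), array([491.6, -91.8]), np.float64(237.3))
side rim 243 [ 446. -113.   82.] [519. -38.  94.] [482.5 -74.9] 35.4
top rim 32 [449. -63.  84.] [517. -37.  95.] [483.4 -72.4] 35.2
```

```bash
python3 -m creep '{"xyz":[[0,0,0],[0,0,0],[0,0,0],[0,0,0],[0,0,5],[0,0,10],[0,0,20],[0,0,30]],"turn":[0,0,0,0,0,0,0,0]}' -1
python3 -m creep '{"xyz":[[0,0,15],[0,0,35],[0,0,55],[0,0,75],[0,0,95],[0,0,112],[0,0,120],[0,0,120]],"turn":[0,0,0,0,0,0,0,0]}'
python3 m.py pics/end.png
```

```text
clock: 18.65
position: [483.2, -73.6, 258.8]
tcp_rot: [0.0, 0.975, 0.224, 0.0]
ft_force: [0.2, -0.6, 0.3]
gripper_width: 0.997
grip_force: 0.0
clock: 19.65
position: [483.1, -73.6, 378.4]
tcp_rot: [0.0, 0.975, 0.223, 0.0]
ft_force: [-0.4, -0.9, -0.5]
gripper_width: 0.997
grip_force: 0.0
[483.12972532 -73.57966692 378.36779999] 19.65
95 130 (44, np.float64(6.8), array([484.1, -73.5]), np.float64(96.1))
130 150 (56, np.float64(8.5), array([483. , -73.1]), np.float64(130.3))
150 180 (105, np.float64(9.0), array([483.8, -73. ]), np.float64(150.0))
180 200 (77, np.float64(9.4), array([484.2, -73.2]), np.float64(180.4))
200 235 (113, np.float64(8.3), array([484.2, -72.5]), np.float64(200.0))
235 262 None
side rim 234 [ 446. -114.   82.] [519. -37.  95.] [482.6 -74.7] 35.6
top rim 44 [471. -83.  83.] [519. -37.  95.] [483.5 -72.9] 35.5
```

View pics/end.png

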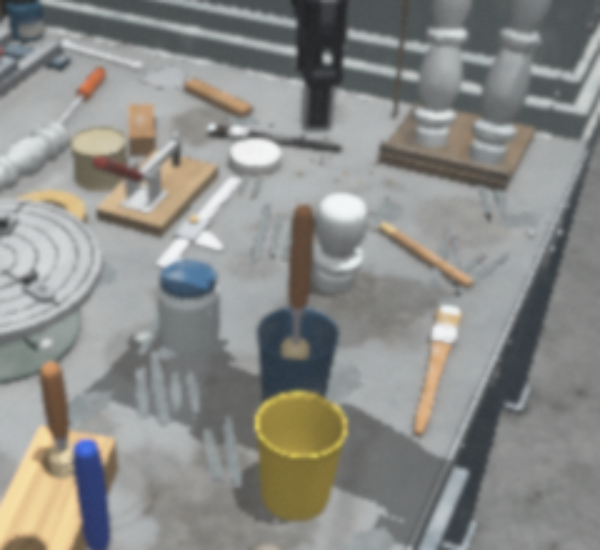

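The brush stands upright in the navy beaker, its handle at (300,255), with the gripper clear above it. The short brush is still in the stand at (57,410).

```bash
python3 -c "from bench import job_done;print(job_done())"
```

```text
the job is handed in; nothing more can be done
None
```

The job is handed in at about 20 s: I scrubbed the navy beaker to the bottom three times and left the long brush standing upright in it. The beaker did not move, and the short brush is still in the stand.

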